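# Pack the audio player and latch the loan carrier

### The arm

A 7-joint arm with a two-finger parallel gripper is mounted at the origin on the work surface. World frame = base frame: x ahead of the robot, y to its left, z up, the work surface at z = 0. Lengths are in m, angles in rad, forces in N, time in s.
With the tool pointing down it reaches from about 0.4 to 0.85 m from the base axis. Payload 4.5 kg.
Tool frame: the origin (TCP) lies where the fingers leave the gripper's body, on its centre line; the fingertips stand 64 mm ahead of it and the grasp point (between the pads) lies 45 mm ahead of it; z points along the fingers, y is the line along which they close (so a half turn about z gives the same grasp; the last joint's range is limited). The gripper opens to 88 mm and grips with 3 to 60 N. Pads are 18 mm wide; open, the fingers measure 123 mm over their backs; the gripper's body (75 mm by 187 mm) begins 45 mm behind the grasp point.
Start: joints at [1.234, 0.689, -0.195, 1.565, 0.157, 0.902, -0.215], TCP at [0.227, -0.583, 0.303] pointing down, gripper open.
Joint ranges: [-3.01, 3.01], [-0.46, 2.08], [-1.47, 1.51], [0.13, 2.56], [-1, 4.14], [0.04, 2.09], [-2.66, 2.66]. Speed limits (rad/s): [2.57, 2.57, 3.14, 3.14, 3.14, 3.14, 3.14].

### API

Orientations are given as a unit quaternion [x, y, z, w].
In Python, from workcell import ctrl gives the robot as it stands.
- The arm moves only by the tool drive_tool, never from a script. Its argument "targets" is one flat list of numbers, 6 for each row, row after row: the shift along the world's x, y, z each as a share of 0.1 m, from -1 to 1, then the turn, a rotation vector about the world's x, y, z each as a share of 45 degrees, from -1 to 1. In form: [x, y, z, rx, ry, rz, x, y, z, rx, ry, rz, ...]. A call has 1 to 8 rows; each row is the pose to reach, as a shift and turn from the pose commanded when the call began; what a row does not reach only later rows make up. A row lasts 1/10 s, in which the tool goes at most 50 mm and 8.59 degrees, less where a joint would pass 70% of its speed; a pose out of reach is approached as far as the arm can. A call with a number of a shift or a turn outside -1 to 1 is refused whole. A call with a gripper value outside its range is refused whole. "gripper" is the opening, from -1 (shut) to 1 (fully open), so that 0 is half open, set as the call begins (left out, the last holds). The fingers move at their own pace and stop on an object; the grip force is fixed at half the most. Time passes only in rows, so rows that repeat a pose let the fingers close. It gives the time, the measured TCP pose, the force, the opening and the grip force at its end, in the units of the state.
- ctrl.sense(): the state, without advancing time (a new reading comes with each control period).
- ctrl.capture(name): name is "side" or "top"; returns a dict with "frame" (420x560x3 uint8, red, green, blue), "depth" (420x560 float32, m along the optical axis (not along the pixel's ray), 0 where there is no reading), "fx", "fy", "cx", "cy" (pixels), "distortion" ([k1, k2, p1, p2, k3] as OpenCV has them; the pictures are not rectified), "R" (3x3) and "t" (3): a world point X has camera coordinates R X + t. Camera axes: x right, y down, z forward; pixel columns grow to the right and rows downward; lengths in m; the calibration is good to about 2 mm. A picture is of the moment at which its call begins.
- ctrl.job_done(): hands the job in; it is judged then, once.
Trained networks look in a picture, given as the dict that the camera call returned (one of the last four; its "shot" number tells which), for a name from the list of things; names that differ only in an ending like _2 or _b are one class to them, and where a whole thing is asked for, a point or a joint stands for the part that bears it (a point fixed in the world has none). Each returns a list of dicts, best first, with "p" (0 to 1); they miss things now and then, are a little off and sometimes report something else, mostly with a low value. They report only what shows in the picture. A call takes as long as a camera call. They do not tell look-alikes from the thing itself.
- ctrl.silhouettes(picture, label): "region" (420x560 bool, what is visible of it) and "extent" ([left, top, right, bottom] in pixels, round what is visible of it).
The state is a dict: "time": time; "qpos": joint angles; "qd": joint speeds; "joint_efforts": joint torques, N m; "tool_pos": TCP position; "tcp_rot": TCP orientation; "wrist_force": force on the tool from outside, world axes, zero at the start; "wrist_torque": the same for the moment, N m; "opening": finger opening in m; "finger_force": force on a finger pad.
Only numpy, scipy, OpenCV 4.12 (cv2) and the standard library are available. Lean on these libraries where they do the work, as an engineer would, in place of code of your own. Each camera call takes 0.05 s, during which the arm holds its last target. There are 200 camera calls.

### The job

Unclip the orange audio player from the charging rail by pulling it straight up, and stand it upright, without dropping it, in the empty bay (green pad) of the loan carrier. Then swing the keeper bar down over the players and press its red end until it snaps fully home behind the latch. Leave the other players and the things on the desk where they are, and let go of everything.

Things in the scene. Friction and masses are not known exactly. Their poses are not given: they have to be found in the camera images.
- player_orange: Orange audio player, upright block 50 mm along its x, 24 mm along its y, 72 mm tall, about 160 g, alike from both sides. Origin: centre of its underside, z up. The lowest 16 mm are two black feet with a 12 mm groove along y between them; a rib stands 3.5 mm out of each foot's outer x face, 8 mm up. Starts on any of the rail's three places. Grip from above across the 50 mm, on its upper 40 mm.
- rail: Charging rail, fixed: grey base 88 x 200 mm, 8 mm thick, with an aluminium blade 10 mm wide, 14 mm tall along its y. Origin on the table under the blade's middle, z up. Players stand astride the blade on the base (undersides 8 mm above the table), axes parallel to the rail's, at y = -60, 0 and +60 mm, 36 mm apart. The groove is clear of the blade after a 14 mm lift.
- rail_catch (a point): Brass nose of the middle one of three sprung catches, one behind (+x of) each place, over the player's rib, in black housings 30 mm tall, 41 to 51 mm from the blade's middle. A pull of about 8 to 15 N straight up frees a player within the first 10 mm.
- carrier: Loan carrier, fixed: wooden base 90 (x) x 270 (y) x 10 mm. Origin on the table under the middle bay, z up. Three bays in a row along y, centres at y = -50, 0, +50 mm, each 62 (x) x 30 mm (y) inside, walls 18 mm high over the floor, which is 10 mm above the table. A player stands in a bay with its 50 mm side along the carrier's x, either way round, its top then 82 mm above the table.
- bay_pad: Green felt pad, 58 x 27 mm and 0.6 mm thick, on the floor of the one empty bay (any of the three). Origin at the centre of that bay on its floor, 10 mm above the table; axes parallel to the carrier's.
- keeper_hinge (a point): Point on the keeper bar's hinge axis, in the middle of the bar's width, at carrier (0, +115, 92) mm. The axis lies along the carrier's x.
- keeper_grip (a point): Centre of the red sleeve near the keeper bar's free end, 199 mm from the hinge axis. The sleeve is 24 mm along the carrier's x, 28 mm along the bar, 18 mm thick (9 mm either side of this point). With the bar shut it is at carrier (0, -84, 92) mm, sleeve top 101 mm above the table.
- keeper (a joint): Angle of the keeper bar (steel, 18 mm wide, 8 mm thick, 227 mm long), rad: 0 = shut, level along the carrier's -y, 6 mm over the players; 1.57 upright; grows as it opens, to 2.35, leaning out past the carrier's +y end; the whole arc lies in the carrier's yz plane. The hinge is stiff: the bar stays where left (1 N at the sleeve moves it). At 0 there is a hard stop.
- cheeks (a point): Midpoint between two fixed aluminium cheeks of the carrier, level with their tops, 92 mm above the table, at carrier (0, -84) mm. Inner faces 34 mm apart along x, each 8 mm thick and 24 mm along y. They flank the shut bar's red sleeve, leaving no room for fingers astride it there: let go and press the sleeve from above.
- latch_nose (a point): Brass sprung latch nose on the 110 mm tall post at the carrier's -y end (post 34 mm wide, at y = -125 to -135 mm). The bar's end meets it at about 0.06 rad; about 10 to 18 N down on the sleeve pushes past it, then the bar snaps to 0 and the latch holds it there. If the push ends early the bar hangs on the nose, at 0.03 to 0.06 rad, and looks almost shut.
- player_blue: Blue audio player on the rail, same shape; to be left there.
- player_white: White audio player on the rail, same shape; to be left there.
- packed_a: Grey audio player already standing in a bay of the carrier, same shape; to be left there.
- packed_b: Purple audio player already standing in a bay of the carrier, same shape; to be left there.
- stamp: Loose date stamp on the desk, 55 x 32 mm foot, 78 mm tall, origin under its centre; bystander.
- paperback: Loose red paperback lying flat, 110 x 178 x 22 mm, origin under its centre; bystander.
- pencil_pot: Loose blue ceramic pot, 72 mm wide, 100 mm tall, origin under its centre; bystander.
Mind the look-alikes: they are no part of the job. Leave any blue look-alike of the rail alone.

How it is judged:
By the outcome, as a careful person would: the job done as asked, in the order asked, and still so for the second after the job is handed in, with the robot touching nothing.
It also fails if it takes over 70 s, if anything falls off the work surface, if the arm or the gripper's body presses on something with over 40 N, if the wrist force passes 120 N, or if a joint passes its speed limit or range.

## Working session

There is one attempt and no reset: what is moved stays moved. The work goes in short steps, Python scripts to look and compute and a tool call to move; the robot and the scene stay as the last step left them, time stands still between calls to the robot, and variables do not carry over. Pictures are saved under pics/ and viewed, at most 10 in all, crops included, and the job is handed in when it is done.

Besides the shell and the picture viewer there is one more tool, called as a command line: name --argument value ..., lists and objects as JSON in quotes. drive_tool: Moves the arm, as the interface text tells. Its arguments: {"type":"object","properties":{"targets":{"type":"array"},"gripper":{"type":"number"}},"required":["targets"]}

```bash
mkdir -p pics; ls; cat > h.py <<'E'
import numpy as np, cv2
from workcell import ctrl
def pts(c,mask):
    v,u=np.nonzero(mask&(c["depth"]>0)); K=np.array([[c["fx"],0,c["cx"]],[0,c["fy"],c["cy"]],[0,0,1.]])
    n=cv2.undistortPoints(np.stack([u,v],1).astype(np.float64)[:,None],K,np.array(c["distortion"],float))[:,0]
    d=c["depth"][v,u].astype(float)
    X=np.c_[n*d[:,None],d]
    return (X-c["t"])@np.array(c["R"])
def save(c,n,box=None,s=1):
    f=c["frame"][:,:,::-1]
    if box: f=f[box[1]:box[3],box[0]:box[2]]
    cv2.imwrite("pics/"+n+".png",cv2.resize(f,None,fx=s,fy=s,interpolation=cv2.INTER_CUBIC))
E
python3 - <<'E'
from h import *
a=ctrl.capture("side");b=ctrl.capture("top")
save(a,"s0",None,1.4);save(b,"t0",None,1.4)
for n,c in(("side",a),("top",b)):
    print(n,c["shot"],(-np.array(c["R"]).T@c["t"]).round(3))
    for l in ["player_orange","rail","carrier","bay_pad","keeper","player_blue","stamp","paperback","pencil_pot"]:
        for r in ctrl.silhouettes(c,l)[:3]:
            P=pts(c,r["region"])
            if len(P): print(l,round(r["p"],2),r["extent"],np.median(P,0).round(3),P.min(0).round(3),P.max(0).round(3))
E
```

```text
pics
side 1 [0.458 0.679 0.956]
player_orange 0.78 [264.9, 151.5, 284.7, 174.4] [ 0.569 -0.25   0.061] [ 0.547 -0.277  0.001] [ 0.602 -0.202  0.082]
player_orange 0.52 [287.5, 275.3, 309.1, 298.5] [0.469 0.175 0.075] [0.441 0.148 0.007] [0.497 0.205 0.086]
player_orange 0.17 [271.8, 137.2, 294.5, 158.9] [ 0.55  -0.307  0.064] [ 0.531 -0.332  0.011] [ 0.582 -0.263  0.084]
rail 0.9 [339.5, 286.2, 412.0, 367.2] [0.288 0.215 0.009] [ 0.201  0.099 -0.002] [0.367 0.312 0.036]
rail 0.8 [325.7, 174.3, 376.6, 227.7] [ 0.34  -0.156  0.008] [ 0.266 -0.271 -0.005] [ 0.412 -0.059  0.033]
rail 0.65 [172.6, 177.5, 199.3, 220.3] [ 0.799 -0.059  0.066] [ 0.766 -0.107 -0.004] [ 0.835 -0.036  0.101]
carrier 0.86 [274.4, 226.4, 321.3, 353.8] [0.469 0.183 0.012] [ 0.423  0.019 -0.003] [0.517 0.376 0.302]
bay_pad 0.42 [290.0, 273.0, 312.7, 279.3] [0.468 0.106 0.01 ] [0.442 0.1   0.007] [0.497 0.154 0.081]
keeper 0.43 [285.9, 320.9, 302.6, 329.6] [0.468 0.371 0.29 ] [0.456 0.358 0.279] [0.479 0.376 0.302]
player_blue 0.78 [272.6, 137.6, 293.3, 162.5] [ 0.549 -0.306  0.064] [ 0.531 -0.33   0.011] [ 0.579 -0
[... 1181 characters left out ...]
 -0.225  0.004] [ 0.618 -0.189  0.085]
player_blue 0.92 [351.8, 193.8, 370.8, 220.7] [ 0.554 -0.318  0.078] [ 0.529 -0.354  0.006] [ 0.597 -0.303  0.085]
player_blue 0.71 [4.0, 228.8, 104.4, 247.2] [0.469 0.333 0.222] [ 0.456  0.268 -0.005] [0.516 0.539 0.302]
stamp 0.83 [234.0, 158.2, 258.5, 181.0] [ 0.658 -0.051  0.02 ] [ 0.634 -0.075 -0.004] [ 0.697 -0.023  0.081]
paperback 0.62 [395.3, 226.0, 480.5, 287.6] [ 0.44  -0.514  0.023] [ 0.367 -0.627 -0.004] [ 0.518 -0.419  0.03 ]
paperback 0.53 [2.6, 225.8, 214.9, 266.9] [0.468 0.205 0.027] [ 0.426  0.023 -0.005] [0.519 0.556 0.302]
pencil_pot 0.87 [240.4, 87.7, 269.3, 128.0] [ 0.817 -0.076  0.063] [ 0.767 -0.111 -0.006] [ 0.887 -0.043  0.105]
```

View pics/t0.png

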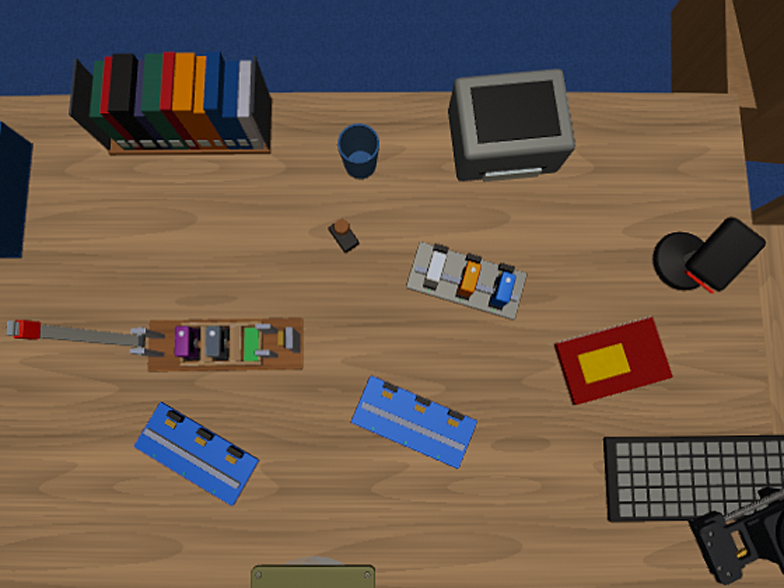

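View pics/s0.png

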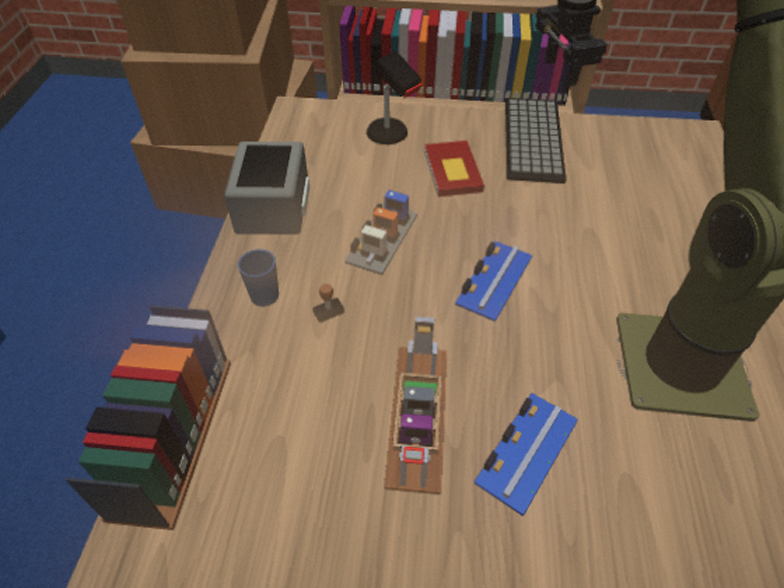

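```bash
python3 - <<'E'
from h import *
for nm in("top","side"):
    c=ctrl.capture(nm); D=c["depth"]>0
    full=np.full((420*560,3),np.nan); P=pts(c,D); full[np.nonzero(D.ravel())[0]]=P; f=c["frame"].reshape(-1,3).astype(int)
    hsv=cv2.cvtColor(c["frame"],cv2.COLOR_RGB2HSV).reshape(-1,3)
    def box(lo,hi): return np.all((full>lo)&(full<hi),1)
    def rect(m,n):
        Q=full[m]
        if len(Q)<8: print(nm,n,len(Q));return
        r=cv2.minAreaRect((Q[:,:2]*1000).astype(np.float32)); print(nm,n,len(Q),np.round(r[0],1),np.round(r[1],1),round(r[2],1),"z",np.median(Q[:,2]).round(4), "mean rgb",f[m].mean(0).round())
    # player tops on rail
    top=box([.5,-.4,.074],[.68,-.14,.088])
    img=top.reshape(420,560).astype(np.uint8); n,lab=cv2.connectedComponents(img)
    for i in range(1,n):
        if (lab==i).sum()>15: rect((lab==i).ravel(),"railtop%d"%i)
    rect(box([.5,-.4,.005],[.68,-.13,.013]),"railbase")
    rect(box([.5,-.4,.025],[.68,-.13,.036]),"housings")
    rect(box([.4,0,.006],[.54,.32,.014]),"carrierbase")
    rect(box([.4,0,.023],[.54,.32,.033]),"carrierwalls")
    top=box([.4,0,.076],[.54,.27,.088])
    n,lab=cv2.connectedComponents(top.reshape(420,560).astype(np.uint8))
    for i in range(1,n):
        if (lab==i).sum()>15: rect((lab==i).ravel(),"cartop%d"%i)
    rect(box([.4,0,.105],[.54,.1,.115]),"post")
    g=(hsv[:,0]>40)&(hsv[:,0]<85)&(hsv[:,1]>80)&box([.4,0,0],[.54,.32,.03]); rect(g,"pad")
    r=((hsv[:,0]<8)|(hsv[:,0]>172))&(hsv[:,1]>120)&box([.3,.1,.1],[.6,.6,.4]); rect(r,"sleeve")
    if r.any(): print(full[r].min(0),full[r].max(0))
    b=box([.4,.25,.1],[.54,.5,.4]); 
    if b.any(): Q=full[b]; print("bar",np.polyfit(Q[:,2],Q[:,1],1),np.polyfit(Q[:,2],Q[:,0],1))
E
```

```text
top railtop1 220 [ 593.3 -206.7] [24.7 50.5] 73.2 z 0.0799 mean rgb [169. 172. 177.]
top railtop2 223 [ 575.3 -264.2] [25.3 50. ] 72.8 z 0.0803 mean rgb [173. 112.  25.]
top railtop3 225 [ 558.  -321.7] [24.6 50.1] 74.3 z 0.0803 mean rgb [ 50. 102. 179.]
top railbase 1508 [ 590.5 -264.7] [268.9 178.1] 89.8 z 0.0084 mean rgb [136. 133. 123.]
top housings 202 [ 588.3 -268. ] [177.1  77.4] 73.0 z 0.0295 mean rgb [49. 48. 50.]
top carrierbase 1850 [463.6 154. ] [307.1 121.2] 86.5 z 0.0107 mean rgb [108.  83.  45.]
top carrierwalls 713 [471.5 155.5] [260.   72.9] 90.0 z 0.0285 mean rgb [126. 101.  73.]
top cartop1 243 [472.4 209.5] [48.8 25.2] 1.2 z 0.0824 mean rgb [112.  51. 113.]
top cartop2 226 [472.2 161.5] [26.  48.5] 89.5 z 0.0824 mean rgb [ 86.  92. 101.]
top cartop6 17 [470.6  26.3] [ 5.  31.9] 81.4 z 0.0825 mean rgb [52. 48. 47.]
top post 105 [471.8  37.8] [23.2 33.5] 89.8 z 0.1095 mean rgb [120. 116. 112.]
top pad 240 [470.9 147. ] [ 57.  102.7] 1.0 z 0.0112 mean rgb [ 57. 149.  69.]
top sleeve 206 [468.2 356.6] [24.9 24.3] 87.6 z 0.28 mean rgb [130.  10.   6.]
[0.45641781 0.344
[... 540 characters left out ...]
side carrierbase 1733 [482.8 169.5] [115.5 286.6] 0.6 z 0.0097 mean rgb [135. 102.  73.]
side carrierwalls 538 [470.2 164.1] [ 73.8 253.3] 0.8 z 0.0274 mean rgb [144. 118.  95.]
side cartop8 214 [470.7 164.6] [48.5 26. ] 2.4 z 0.0812 mean rgb [108. 111. 113.]
side cartop9 237 [470.  215.7] [49.4 25.7] 2.6 z 0.0812 mean rgb [122.  71. 117.]
side post 66 [471.1  42. ] [32.7 23.2] 9.8 z 0.1083 mean rgb [140. 133. 130.]
side pad 88 [469.8 105.5] [15.4 57.7] 87.4 z 0.0099 mean rgb [ 86. 142.  82.]
side sleeve 90 [466.9 367.1] [17.7 22.9] 87.7 z 0.2862 mean rgb [185.  75.  67.]
[0.4554351  0.35822957 0.28031252] [0.47830854 0.37630672 0.29627974]
bar [0.47325709 0.23142854] [0.01807181 0.46196657]
```

The pictures show the grey rail at top-view (470,280), with white, orange and blue players; orange is in the middle at (470,278). The two blue bare rails are look-alikes. The carrier is at (230,345) with its pad at (252,344). The keeper leans out to the left, with the red sleeve at (25,328).

```bash
python3 - <<'E'
from h import *
from scipy.spatial.transform import Rotation as R
s=ctrl.sense(); print({k:np.round(v,3) for k,v in s.items()})
print(R.from_quat(s["tcp_rot"]).as_matrix().round(3))
E
```

```text
{'time': np.float64(1.1), 'qpos': array([ 1.234,  0.689, -0.195,  1.565,  0.157,  0.902, -0.215]), 'qd': array([ 0.   ,  0.   , -0.002,  0.001, -0.003,  0.   ,  0.   ]), 'joint_efforts': array([ 1.0000e-03, -5.2751e+01, -1.2670e+00, -1.5375e+01, -5.2000e-02,
       -1.0000e-03,  0.0000e+00]), 'tool_pos': array([ 0.227, -0.583,  0.303]), 'tcp_rot': array([0.983, 0.184, 0.   , 0.   ]), 'wrist_force': array([0.275, 0.249, 0.681]), 'wrist_torque': array([ 0.005,  0.017, -0.032]), 'finger_force': np.float64(0.0), 'opening': np.float64(0.088)}
[[ 0.932  0.362  0.   ]
 [ 0.362 -0.932 -0.   ]
 [ 0.     0.    -1.   ]]
```

drive_tool --targets '[0.35, 0.32, 0, 0, 0, 0.14, 0.7, 0.64, 0, 0, 0, 0.28, 0.9, 0.82, 0, 0, 0, 0.29]' --gripper 1

```text
time: 1.4
tool_pos: [0.32, -0.4974, 0.3029]
tcp_rot: [0.955, 0.298, 0.002, -0.0]
wrist_force: [0.7, -1.3, 0.9]
opening: 0.0881
finger_force: 0.0
```

drive_tool --targets '[0.35, 0.32, 0, 0, 0, 0.14, 0.7, 0.64, 0, 0, 0, 0.28, 0.9, 0.82, 0, 0, 0, 0.29]'

```text
time: 1.7
tool_pos: [0.41, -0.4149, 0.3031]
tcp_rot: [0.914, 0.405, 0.002, -0.0]
wrist_force: [-0.2, 0.3, -0.6]
opening: 0.0879
finger_force: 0.0
```

drive_tool --targets '[0.35, 0.32, 0, 0, 0, 0.14, 0.7, 0.64, 0, 0, 0, 0.28, 0.9, 0.82, 0, 0, 0, 0.29]'

```text
time: 2.0
tool_pos: [0.4998, -0.3326, 0.3031]
tcp_rot: [0.862, 0.506, 0.002, -0.0]
wrist_force: [0.2, 0.2, -0.6]
opening: 0.0881
finger_force: 0.0
```

drive_tool --targets '[0.35, 0.32, 0, 0, 0, 0.14, 0.7, 0.6, -0.5, 0, 0, 0.28, 0.78, 0.755, -0.9, 0, 0, 0.281, 0.78, 0.755, -0.9, 0, 0, 0.281, 0.78, 0.755, -0.9, 0, 0, 0.281]'

```text
time: 2.5
tool_pos: [0.5738, -0.2604, 0.2115]
tcp_rot: [0.803, 0.596, -0.001, -0.001]
wrist_force: [-0.2, -0.9, 0.2]
opening: 0.0882
finger_force: 0.0
```

```bash
python3 - <<'E'
from h import *
from scipy.spatial.transform import Rotation as R
s=ctrl.sense(); M=R.from_quat(s["tcp_rot"]).as_matrix()
print(s["time"],s["tool_pos"].round(4),M.round(3),np.degrees(np.arctan2(M[1,1],M[0,1])),s["qpos"].round(2),s["wrist_force"])
for n in("side","top"):
    c=ctrl.capture(n)
    save(c,"g_"+n,(230,100,370,220) if n=="side" else (270,140,410,260),4)
E
python3 -c "
import cv2,numpy as np
a=cv2.imread('pics/g_side.png');b=cv2.imread('pics/g_top.png')
cv2.imwrite('pics/g.png',cv2.resize(np.hstack([a,b]),(800,343)))"
```

```text
2.5 [ 0.5738 -0.2604  0.2115] [[ 0.29   0.957 -0.003]
 [ 0.957 -0.29   0.001]
 [-0.    -0.004 -1.   ]] -16.88488577383504 [ 0.55  0.83 -0.36  1.62  0.38  0.77 -0.28] [-0.15446044 -0.93162262  0.17739074]
```

View pics/g.png

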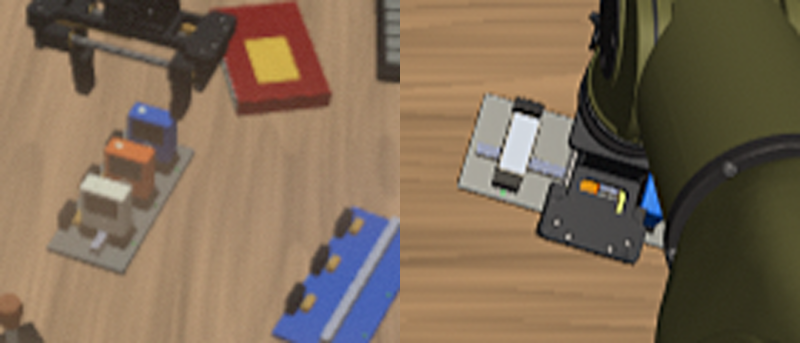

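drive_tool --targets '[0.01, -0.01, -0.3, 0, 0, 0, 0.01, -0.01, -0.6, 0, 0, 0, 0.01, -0.01, -0.8, 0, 0, 0, 0.01, -0.01, -0.8, 0, 0, 0]'

```text
time: 3.0
tool_pos: [0.5739, -0.2642, 0.1324]
tcp_rot: [0.805, 0.594, -0.001, -0.0]
wrist_force: [-0.7, 0.1, 0.3]
opening: 0.088
finger_force: 0.0
```

drive_tool --targets '[0, 0, -0.13, 0, 0, 0, 0, 0, -0.25, 0, 0, 0, 0, 0, -0.25, 0, 0, 0]'

```text
time: 3.3
tool_pos: [0.5749, -0.2623, 0.107]
tcp_rot: [0.804, 0.595, -0.001, -0.0]
wrist_force: [-0.1, 0.5, 0.7]
opening: 0.0882
finger_force: 0.0
```

drive_tool --targets '[0, 0, 0, 0, 0, 0, 0, 0, 0, 0, 0, 0, 0, 0, 0, 0, 0, 0, 0, 0, 0, 0, 0, 0, 0, 0, 0, 0, 0, 0, 0, 0, 0, 0, 0, 0, 0, 0, 0, 0, 0, 0]' --gripper -1

```text
time: 4.0
tool_pos: [0.5762, -0.2622, 0.1081]
tcp_rot: [0.804, 0.595, 0.001, 0.001]
wrist_force: [1.8, -1.0, 0.7]
opening: 0.0496
finger_force: 30.0
```

drive_tool --targets '[0, 0, 0.05, 0, 0, 0, 0, 0, 0.1, 0, 0, 0, 0, 0, 0.15, 0, 0, 0, 0, 0, 0.2, 0, 0, 0, 0, 0, 0.25, 0, 0, 0, 0, 0, 0.3, 0, 0, 0]'

```text
time: 4.6
tool_pos: [0.5747, -0.2619, 0.1381]
tcp_rot: [0.804, 0.595, -0.001, -0.001]
wrist_force: [-0.2, 0.8, -2.4]
opening: 0.0501
finger_force: 30.0
```

drive_tool --targets '[0, 0, 0.1, 0, 0, 0, 0, 0, 0.25, 0, 0, 0, 0, 0, 0.5, 0, 0, 0, 0, 0, 0.8, 0, 0, 0, 0, 0, 0.8, 0, 0, 0]'

```text
time: 5.1
tool_pos: [0.5779, -0.2625, 0.2229]
tcp_rot: [0.804, 0.595, 0.003, 0.004]
wrist_force: [1.0, 0.1, -1.3]
opening: 0.0495
finger_force: 30.0
```

```bash
python3 - <<'E'
from h import *
c=ctrl.capture("side"); save(c,"l",(200,80,360,200),4.5)
E
```

```text
(no output)
```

View pics/l.png

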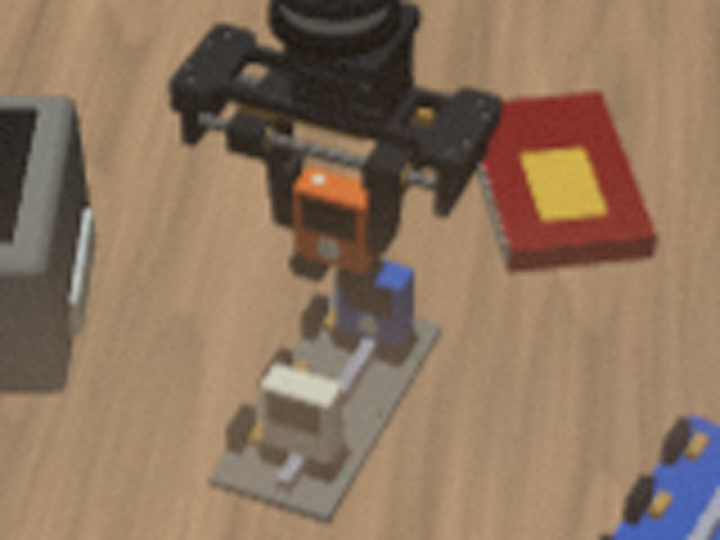

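drive_tool --targets '[-0.1, 0.35, 0.05, 0, 0, 0.05, -0.2, 0.7, 0.1, 0, 0, 0.1, -0.26, 0.94, 0.1, 0, 0, 0.1]'

```text
time: 5.45
tool_pos: [0.5483, -0.1654, 0.2276]
tcp_rot: [0.779, 0.627, 0.0, -0.001]
wrist_force: [1.2, 0.2, -1.5]
opening: 0.0498
finger_force: 30.0
```

drive_tool --targets '[-0.1, 0.35, 0, 0, 0, 0.05, -0.2, 0.7, 0, 0, 0, 0.1, -0.26, 0.94, 0, 0, 0, 0.1]'

```text
time: 5.75
tool_pos: [0.5219, -0.0714, 0.2272]
tcp_rot: [0.753, 0.658, -0.0, -0.001]
wrist_force: [0.3, 0.0, -1.9]
opening: 0.0495
finger_force: 30.0
```

drive_tool --targets '[-0.1, 0.35, 0, 0, 0, 0.05, -0.2, 0.7, 0, 0, 0, 0.1, -0.26, 0.94, 0, 0, 0, 0.1]'

```text
time: 6.05
tool_pos: [0.4959, 0.0224, 0.2272]
tcp_rot: [0.727, 0.687, -0.0, -0.001]
wrist_force: [0.0, -0.1, -0.6]
opening: 0.0497
finger_force: 30.0
```

drive_tool --targets '[-0.1, 0.35, 0, 0, 0, 0.05, -0.2, 0.7, 0, 0, 0, 0.09, -0.26, 0.93, 0, 0, 0, 0.09, -0.26, 0.93, -0.2, 0, 0, 0.09, -0.26, 0.93, -0.35, 0, 0, 0.09, -0.26, 0.93, -0.35, 0, 0, 0.09, -0.26, 0.93, -0.35, 0, 0, 0.09]'

```text
time: 6.75
tool_pos: [0.4711, 0.1128, 0.1925]
tcp_rot: [0.703, 0.711, -0.001, -0.0]
wrist_force: [0.0, 0.3, -1.8]
opening: 0.0497
finger_force: 30.0
```

```bash
cat >m.py <<'E'
from h import *
from scipy.spatial.transform import Rotation as R
s=ctrl.sense(); M=R.from_quat(s["tcp_rot"]).as_matrix()
print(s["time"],s["tool_pos"].round(4),np.degrees(np.arctan2(M[1,1],M[0,1])).round(2),M[:,2].round(4),s["wrist_force"].round(1))
E
python3 - <<'E'
from m import *
c=ctrl.capture("side"); save(c,"p",(250,190,350,360),3.5)
hsv=cv2.cvtColor(c["frame"],cv2.COLOR_RGB2HSV); H,S=hsv[...,0].astype(int),hsv[...,1]
D=c["depth"]>0; full=np.full((420,560,3),np.nan); full[D]=pts(c,D)
x,y,z=full[...,0],full[...,1],full[...,2]
roi=(abs(x-.47)<.07)&(y>-.02)&(y<.34)
def ext(n,m):
    Q=full[m]; 
    print(n,len(Q),np.percentile(Q,2,axis=0).round(4),np.percentile(Q,98,axis=0).round(4), "rect",[np.round(np.array(v)*1000,1) for v in cv2.minAreaRect((Q[:,:2]).astype(np.float32))[:2]])
o=roi&(H>3)&(H<18)&(S>150)&(z>.06)
ext("orange",o)
# orange +y face (front) : fit plane y = a + b x + c z
Q=full[o]; yf=Q[Q[:,2]<np.percentile(Q[:,2],70)]
for it in range(3):
    A=np.c_[np.ones(len(yf)),yf[:,0]-.47,yf[:,2]-.1]; k=np.linalg.lstsq(A,yf[:,1],rcond=None)[0]; r=yf[:,1]-A@k; yf=yf[abs(r)<.003]
print("front face",k,len(yf))
g=roi&(H>45)&(H<85)&(S>80)&(z<.03); ext("pad",g)
ext("post",roi&(z>.104)&(z<.114)&(y<.06))
ext("walltops",roi&(z>.0245)&(z<.031)&(abs(x-.47)<.045))
t=roi&(z>.0775)&(z<.086)&(y>.13)&(y<.25); ext("tops",t)
for lo,hi in((.145,.185),(.195,.235)):
    ext("t",t&(y>lo)&(y<hi))
E
```

```text
6.75 [0.4711 0.1128 0.1925] 0.59 [-1.3e-03 -6.0e-04 -1.0e+00] [ 0.   0.3 -1.8]
orange 232 [0.4454 0.1135 0.1142] [0.4933 0.129  0.1666] rect [array([468.9, 128. ]), array([49.6, 29.8])]
front face [ 0.12740422  0.01390466 -0.05310284] 107
pad 81 [0.4419 0.0999 0.0069] [0.4968 0.1114 0.0128] rect [array([469.4, 104.9]), array([13.7, 55.8])]
post 5 [0.4629 0.0523 0.1041] [0.4815 0.0547 0.1056] rect [array([472.1,  53.9]), array([19.3,  2.3])]
walltops 450 [0.4335 0.0927 0.0248] [0.5065 0.2896 0.0306] rect [array([469.8, 191. ]), array([ 73.6, 201. ])]
tops 427 [0.4462 0.1546 0.0779] [0.494  0.2265 0.0843] rect [array([470.5, 190.3]), array([49.4, 74.6])]
t 202 [0.4467 0.1536 0.0778] [0.4939 0.1769 0.0839] rect [array([470.7, 165.4]), array([48.5, 25.1])]
t 225 [0.4459 0.2045 0.078 ] [0.4939 0.227  0.0846] rect [array([470. , 215.4]), array([24. , 49.6])]
```

View pics/p.png

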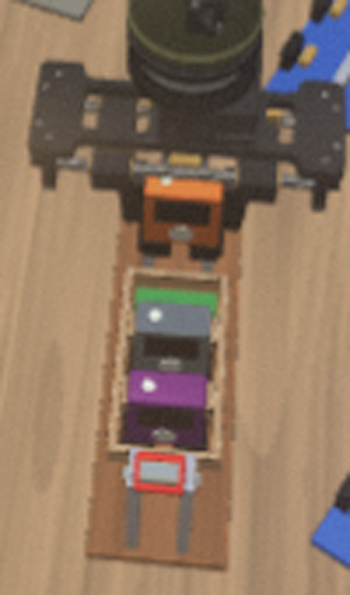

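```bash
python3 - <<'E'
from m import *
c=ctrl.capture("side"); 
D=c["depth"]>0; full=np.full((420,560,3),np.nan); full[D]=pts(c,D)
hsv=cv2.cvtColor(c["frame"],cv2.COLOR_RGB2HSV)
x,y,z=full[...,0],full[...,1],full[...,2]
w=(z>.0245)&(z<.0305)&(abs(x-.47)<.04)&(y>.08)&(y<.3)
print(np.histogram(y[w],bins=np.arange(.084,.3,.004)))
for nm,m in(("L",(x<.4385)),("R",(x>.5015))):
    q=(z>.0245)&(z<.0305)&(abs(x-.47)<.04)&m&(y>.08)&(y<.26); print(nm,q.sum(),np.percentile(y[q],[0,3,97,100]).round(4))
H=hsv[...,0]; o=(H>3)&(H<18)&(hsv[...,1]>150)&(abs(x-.47)<.06)&(y>.08)&(y<.15)&(z>.1)
zt=z[o].max();print(zt)
q=o&(z>np.percentile(z[o],98)-.004); print(q.sum(),cv2.minAreaRect((full[q][:,:2]*1000).astype(np.float32)))
for lo in(.155,.205):
  q=(abs(x-.47)<.04)&(y>lo-.03)&(y<lo+.04)&(z<.086)&(z>.03)
  for a,b in((.075,.08),(.065,.07),(.055,.06)):
    k=q&(z>a)&(z<b)&(y>lo+.012); print(lo,a,np.median(y[k]),k.sum())
for a in np.arange(.115,.17,.01): k=o&(z>a)&(z<a+.01); print(a.round(3),np.percentile(y[k],[5,50,95]).round(4),k.sum())
E
```

```text
6.8 [0.4715 0.1128 0.1929] 0.58 [-1.e-04 -1.e-04 -1.e+00] [-0.8 -0.5 -2.1]
(array([ 0,  1, 18, 38, 15,  7,  6,  7,  6,  6,  9, 10, 11, 10, 13, 11, 10,
        5,  7,  7,  9,  8, 12, 10, 12, 11, 16,  9, 15,  6,  8,  8,  5, 12,
        9, 28, 34, 23,  0,  0,  0,  0,  0,  0,  0,  0,  0,  0,  0,  0,  1,
        7,  0]), array([0.084, 0.088, 0.092, 0.096, 0.1  , 0.104, 0.108, 0.112, 0.116,
       0.12 , 0.124, 0.128, 0.132, 0.136, 0.14 , 0.144, 0.148, 0.152,
       0.156, 0.16 , 0.164, 0.168, 0.172, 0.176, 0.18 , 0.184, 0.188,
       0.192, 0.196, 0.2  , 0.204, 0.208, 0.212, 0.216, 0.22 , 0.224,
       0.228, 0.232, 0.236, 0.24 , 0.244, 0.248, 0.252, 0.256, 0.26 ,
       0.264, 0.268, 0.272, 0.276, 0.28 , 0.284, 0.288, 0.292, 0.296]))
L 114 [0.0956 0.1    0.2311 0.2352]
R 106 [0.0982 0.101  0.2318 0.2346]
0.20581877251247715
5 ((477.8436279296875, 141.83706665039062), (25.426008224487305, 0.5652416944503784), 2.6803903579711914)
0.155 0.075 0.17499583833614424 44
0.155 0.065 0.1763968297211525 23
0.155 0.055 0.1764390467108628 24
0.205 0.075 0.22609148446909574 43
0.205 0.065 0.22724058919816378 24
0.205 0.055 0.2268808567721715 23
0.115 [0.1245 0.1262 0.1273] 33
0.125 [0.1247 0.126  0.1277] 29
0.135 [0.1248 0.126  0.1286] 12
0.145 [0.1212 0.1249 0.1271] 15
0.155 [0.113  0.123  0.1267] 93
0.165 [0.1169 0.121  0.1259] 33
```

drive_tool --targets '[0, 0, -0.25, 0, 0, 0, 0, 0, -0.5, 0, 0, 0, 0, 0, -0.55, 0, 0, 0, 0, 0, -0.6, 0, 0, 0, 0, 0, -0.65, 0, 0, 0, 0, 0, -0.7, 0, 0, 0, 0, 0, -0.74, 0, 0, 0, 0, 0, -0.76, 0, 0, 0]'

```text
time: 7.65
tool_pos: [0.4716, 0.113, 0.1167]
tcp_rot: [0.703, 0.711, 0.0, 0.0]
wrist_force: [0.3, -0.2, -1.2]
opening: 0.0495
finger_force: 30.0
```

drive_tool --targets '[0, 0, -0.02, 0, 0, 0, 0, 0, -0.04, 0, 0, 0, 0, 0, -0.05, 0, 0, 0, 0, 0, -0.06, 0, 0, 0, 0, 0, -0.06, 0, 0, 0]'

```text
time: 8.15
tool_pos: [0.4715, 0.113, 0.1106]
tcp_rot: [0.703, 0.711, -0.0, -0.0]
wrist_force: [-0.1, -0.9, -1.9]
opening: 0.0497
finger_force: 30.0
```

drive_tool --targets '[0, 0, -0.01, 0, 0, 0, 0, 0, -0.02, 0, 0, 0, 0, 0, -0.02, 0, 0, 0]'

```text
time: 8.45
tool_pos: [0.4715, 0.113, 0.11]
tcp_rot: [0.703, 0.711, 0.0, 0.0]
wrist_force: [-1.2, -0.2, 12.7]
opening: 0.0499
finger_force: 30.0
```

drive_tool --targets '[0, 0, -0.01, 0, 0, 0, 0, 0, -0.015, 0, 0, 0, 0, 0, -0.015, 0, 0, 0]'

```text
time: 8.75
tool_pos: [0.4715, 0.113, 0.1098]
tcp_rot: [0.703, 0.711, 0.001, 0.001]
wrist_force: [-3.5, -0.5, 29.3]
opening: 0.0499
finger_force: 30.0
```

drive_tool --targets '[0, 0, 0.02, 0, 0, 0, 0, 0, 0.025, 0, 0, 0, 0, 0, 0.025, 0, 0, 0]'

```text
time: 9.05
tool_pos: [0.4717, 0.113, 0.1099]
tcp_rot: [0.703, 0.711, 0.0, 0.0]
wrist_force: [-0.4, 0.2, 5.3]
opening: 0.0497
finger_force: 30.0
```

drive_tool --targets '[0, 0, 0, 0, 0, 0, 0, 0, 0, 0, 0, 0, 0, 0, 0, 0, 0, 0, 0, 0, 0, 0, 0, 0, 0, 0, 0, 0, 0, 0]' --gripper 0.8

```text
time: 9.55
tool_pos: [0.4715, 0.1129, 0.1096]
tcp_rot: [0.703, 0.711, -0.0, -0.0]
wrist_force: [-0.1, -0.4, 0.3]
opening: 0.0792
finger_force: 0.0
```

drive_tool --targets '[0, 0, 0.2, 0, 0, 0, 0, 0, 0.5, 0, 0, 0, 0, 0, 0.9, 0, 0, 0, 0, 0, 1, 0, 0, 0]'

```text
time: 9.95
tool_pos: [0.4727, 0.1134, 0.2128]
tcp_rot: [0.704, 0.711, 0.002, 0.001]
wrist_force: [-0.7, 0.9, -0.5]
opening: 0.0794
finger_force: 0.0
```

drive_tool --targets '[0, 0, 0.4, 0, 0, 0, 0, 0, 0.8, 0, 0, 0, 0, 0, 1, 0, 0, 0, 0, 0, 1, 0, 0, 0]' --gripper -1

```text
time: 10.35
tool_pos: [0.4727, 0.1134, 0.3119]
tcp_rot: [0.704, 0.711, 0.002, 0.001]
wrist_force: [-0.2, 0.0, -0.4]
opening: 0.0498
finger_force: 0.0
```

```bash
python3 - <<'E'
from m import *
c=ctrl.capture("side"); save(c,"q",(230,190,370,360),3.4)
D=c["depth"]>0; full=np.full((420,560,3),np.nan); full[D]=pts(c,D)
hsv=cv2.cvtColor(c["frame"],cv2.COLOR_RGB2HSV)
x,y,z=full[...,0],full[...,1],full[...,2]
H=hsv[...,0]; o=(H>3)&(H<18)&(hsv[...,1]>150)&(abs(x-.47)<.06)&(y>.08)&(y<.15)&(z>.07)&(z<.1)
print(o.sum(),np.median(z[o]),cv2.minAreaRect((full[o][:,:2]*1000).astype(np.float32)))
b=(abs(x-.47)<.015)&(y>.26)&(z>.12)&(z<.35); print("bar yz",np.c_[y[b],z[b]][::10].round(3).tolist())
r=((H<6)|(H>174))&(hsv[...,1]>130)&(abs(x-.47)<.03)&(z>.15); print("red",full[r].min(0),full[r].max(0),np.median(full[r],0))
print(s["qpos"].round(2))
E
```

```text
10.35 [0.4727 0.1134 0.3119] 0.56 [ 0.0053  0.0016 -1.    ] [-0.2  0.  -0.4]
177 0.08098306247522241 ((470.9605407714844, 115.91070556640625), (48.295562744140625, 25.29343032836914), 1.8989722728729248)
bar yz [[0.36, 0.289], [0.361, 0.288], [0.359, 0.288], [0.362, 0.289], [0.369, 0.299], [0.363, 0.289], [0.37, 0.298], [0.373, 0.3], [0.366, 0.288], [0.373, 0.298], [0.375, 0.297], [0.368, 0.286], [0.376, 0.297], [0.372, 0.284], [0.374, 0.283], [0.373, 0.284], [0.373, 0.281]]
red [0.45569088 0.35760466 0.27960301] [0.47762243 0.37583539 0.29787109] [0.46749955 0.36685418 0.28634233]
[-0.03  0.52 -0.46  1.96  0.34  0.73 -0.68]
```

View pics/q.png

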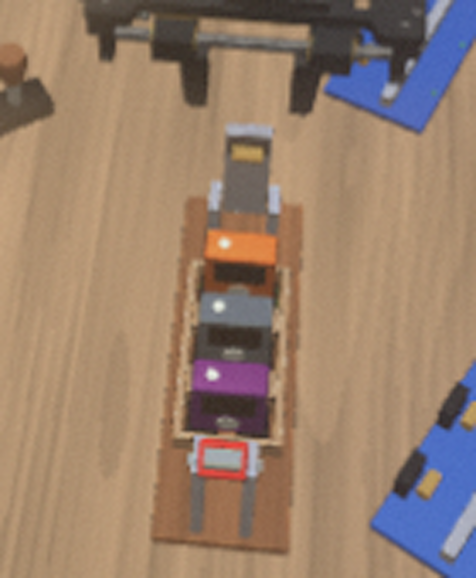

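drive_tool --targets '[0, 0, 0.4, 0, 0, 0, 0, 0.2, 0.8, 0, 0, 0, 0, 0.5, 0.9, 0, 0, 0, 0, 0.9, 0.9, 0, 0, 0, 0, 1, 0.9, 0, 0, 0]' --gripper -1

```text
time: 10.9
tool_pos: [0.4704, 0.2173, 0.3986]
tcp_rot: [0.701, 0.713, 0.0, -0.001]
wrist_force: [-0.8, 0.4, -0.2]
opening: 0.0052
finger_force: 0.0
```

drive_tool --targets '[-0.02, 0.4, 0, 0, 0, 0, -0.02, 0.8, 0, 0, 0, 0, -0.02, 1, 0, 0, 0, 0]'

```text
time: 11.2
tool_pos: [0.4683, 0.3157, 0.3976]
tcp_rot: [0.702, 0.712, -0.001, -0.001]
wrist_force: [-0.8, 0.5, -1.3]
opening: 0.0003
finger_force: 0.0
```

drive_tool --targets '[-0.02, 0.4, 0, 0, 0, 0, -0.02, 0.8, 0, 0, 0, 0, -0.02, 1, 0, 0, 0, 0, -0.02, 1, 0, 0, 0, 0]'

```text
time: 11.6
tool_pos: [0.4659, 0.4156, 0.397]
tcp_rot: [0.702, 0.712, -0.002, -0.001]
wrist_force: [-0.5, 0.5, -0.7]
opening: 0.0006
finger_force: 0.0
```

drive_tool --targets '[0.02, 0, -0.2, 0, 0, 0, 0.02, 0, -0.4, 0, 0, 0, 0.02, 0, -0.58, 0, 0, 0, 0.02, 0, -0.58, 0, 0, 0]'

```text
time: 12.0
tool_pos: [0.4693, 0.4094, 0.3378]
tcp_rot: [0.704, 0.71, -0.004, 0.001]
wrist_force: [-0.6, -0.5, 0.0]
opening: 0.0009
finger_force: 0.0
```

drive_tool --targets '[0, -0.15, 0, 0, 0, 0, 0, -0.3, 0.0, 0, 0, 0, 0, -0.45, 0.05, 0, 0, 0, 0, -0.6, 0.07, 0, 0, 0, 0, -0.75, 0.1, 0, 0, 0, 0, -0.75, 0.1, 0, 0, 0]'

```text
time: 12.6
tool_pos: [0.4704, 0.3349, 0.3523]
tcp_rot: [0.705, 0.71, -0.0, 0.001]
wrist_force: [0.2, -0.2, -0.3]
opening: 0.0004
finger_force: 0.0
```

```bash
python3 - <<'E'
from m import *
c=ctrl.capture("side"); save(c,"k",(210,200,380,380),3.2)
E
```

```text
12.6 [0.4704 0.3349 0.3523] 0.39 [ 0.0011 -0.0023 -1.    ] [ 0.2 -0.2 -0.3]
```

View pics/k.png

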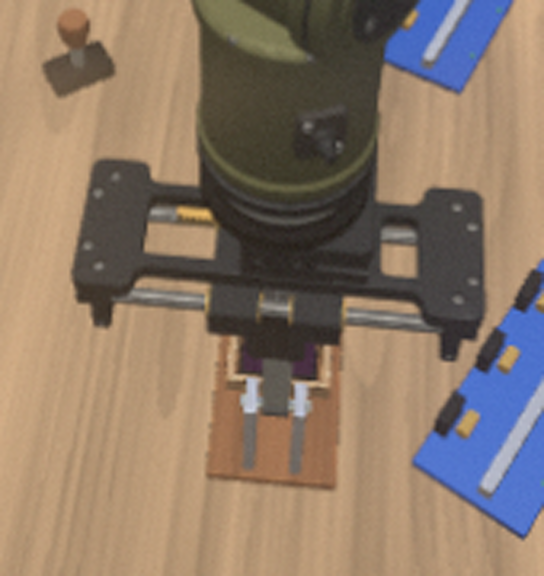

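drive_tool --targets '[0, -0.2, 0.02, 0, 0, 0, 0, -0.4, 0.04, 0, 0, 0, 0, -0.58, 0.03, 0, 0, 0, 0, -0.75, 0.01, 0, 0, 0, 0.01, -0.92, -0.01, 0, 0, 0]'

```text
time: 13.15
tool_pos: [0.4702, 0.2462, 0.3506]
tcp_rot: [0.703, 0.711, 0.0, -0.0]
wrist_force: [0.4, 0.8, -0.2]
opening: 0.0005
finger_force: 0.3
```

drive_tool --targets '[0, -0.16, -0.04, 0, 0, 0, 0, -0.32, -0.09, 0, 0, 0, 0, -0.48, -0.17, 0, 0, 0, 0, -0.62, -0.25, 0, 0, 0, 0.01, -0.78, -0.36, 0, 0, 0, 0.01, -0.91, -0.48, 0, 0, 0]'

```text
time: 13.75
tool_pos: [0.4714, 0.1534, 0.3019]
tcp_rot: [0.704, 0.711, -0.0, 0.0]
wrist_force: [0.2, -0.4, 0.3]
opening: 0.0001
finger_force: 0.2
```

```bash
python3 - <<'E'
from m import *
c=ctrl.capture("side"); save(c,"k2",(210,200,380,380),3.2)
E
```

```text
13.75 [0.4714 0.1534 0.3019] 0.55 [-3.e-04 -4.e-04 -1.e+00] [ 0.2 -0.4  0.3]
```

View pics/k2.png

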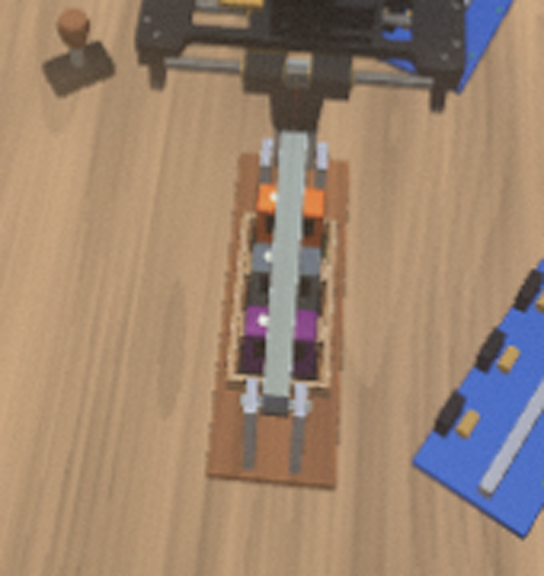

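drive_tool --targets '[0, -0.13, -0.13, 0, 0, 0, 0, -0.25, -0.26, 0, 0, 0, 0, -0.36, -0.4, 0, 0, 0, 0, -0.44, -0.55, 0, 0, 0, 0, -0.51, -0.7, 0, 0, 0, 0, -0.58, -0.86, 0, 0, 0, 0, -0.58, -0.86, 0, 0, 0]'

```text
time: 14.5
tool_pos: [0.4704, 0.0955, 0.2151]
tcp_rot: [0.704, 0.71, -0.002, -0.001]
wrist_force: [-0.6, -0.2, 0.2]
opening: 0.0004
finger_force: 0.0
```

drive_tool --targets '[0, -0.05, -0.12, 0, 0, 0, 0, -0.08, -0.22, 0, 0, 0, 0, -0.1, -0.3, 0, 0, 0, 0, -0.12, -0.34, 0, 0, 0, 0, -0.12, -0.34, 0, 0, 0]'

```text
time: 15.0
tool_pos: [0.4713, 0.0848, 0.1824]
tcp_rot: [0.703, 0.711, -0.0, -0.0]
wrist_force: [-1.2, 0.3, -0.2]
opening: 0.0002
finger_force: 0.0
```

drive_tool --targets '[0, 0, -0.03, 0, 0, 0, 0, 0, -0.05, 0, 0, 0, 0, 0, -0.05, 0, 0, 0]'

```text
time: 15.3
tool_pos: [0.4715, 0.0851, 0.1777]
tcp_rot: [0.703, 0.711, 0.0, 0.0]
wrist_force: [0.4, -0.1, -0.5]
opening: 0.0006
finger_force: 0.0
```

drive_tool --targets '[0, -0.02, -0.02, 0, 0, 0, 0, -0.02, -0.04, 0, 0, 0, 0, -0.02, -0.04, 0, 0, 0]'

```text
time: 15.6
tool_pos: [0.4717, 0.0841, 0.1746]
tcp_rot: [0.703, 0.711, 0.001, 0.0]
wrist_force: [-1.2, 2.2, 5.4]
opening: 0.0004
finger_force: 2.8
```

drive_tool --targets '[0, -0.02, -0.02, 0, 0, 0, 0, -0.02, -0.04, 0, 0, 0, 0, -0.02, -0.04, 0, 0, 0]'

```text
time: 15.9
tool_pos: [0.4717, 0.0821, 0.1702]
tcp_rot: [0.703, 0.711, 0.001, -0.0]
wrist_force: [-0.1, 1.6, 2.1]
opening: 0.0005
finger_force: 1.3
```

drive_tool --targets '[0, 0, -0.02, 0, 0, 0, 0, 0, -0.04, 0, 0, 0, 0, 0, -0.04, 0, 0, 0]'

```text
time: 16.2
tool_pos: [0.4716, 0.0806, 0.1655]
tcp_rot: [0.704, 0.711, -0.0, 0.0]
wrist_force: [-0.3, 0.8, 0.7]
opening: 0.0009
finger_force: 0.2
```

drive_tool --targets '[0, 0, -0.01, 0, 0, 0, 0, 0, -0.02, 0, 0, 0, 0, 0, -0.02, 0, 0, 0]'

```text
time: 16.5
tool_pos: [0.4716, 0.0806, 0.1651]
tcp_rot: [0.704, 0.711, 0.0, 0.001]
wrist_force: [-3.0, -0.2, 20.1]
opening: 0.0004
finger_force: 9.7
```

drive_tool --targets '[0, 0, -0.01, 0, 0, 0, 0, 0, -0.02, 0, 0, 0, 0, 0, -0.02, 0, 0, 0]'

```text
time: 16.8
tool_pos: [0.4716, 0.0807, 0.1647]
tcp_rot: [0.703, 0.711, 0.001, 0.002]
wrist_force: [-6.3, -0.6, 39.0]
opening: 0.0004
finger_force: 19.4
```

drive_tool --targets '[0, 0, 0.1, 0, 0, 0, 0, 0, 0.4, 0, 0, 0, 0, 0, 0.8, 0, 0, 0, 0, 0, 1, 0, 0, 0]'

```text
time: 17.2
tool_pos: [0.4719, 0.0805, 0.2638]
tcp_rot: [0.704, 0.71, 0.001, 0.001]
wrist_force: [1.1, -0.4, 0.3]
opening: 0.0004
finger_force: 0.0
```

drive_tool --targets '[0, -0.4, 0.2, 0, 0, 0, 0, -0.8, 0.3, 0, 0, 0, 0, -1, 0.4, 0, 0, 0, 0, -1, 0.4, 0, 0, 0]'

```text
time: 17.6
tool_pos: [0.4714, -0.0234, 0.3021]
tcp_rot: [0.706, 0.708, -0.001, 0.001]
wrist_force: [0.1, 0.4, 0.3]
opening: 0.0005
finger_force: 0.0
```

drive_tool --targets '[0, -0.4, 0, 0, 0, 0, 0, -0.8, 0, 0, 0, 0, 0, -1, 0, 0, 0, 0, 0, -1, 0, 0, 0, 0]'

```text
time: 18.0
tool_pos: [0.4709, -0.1217, 0.3008]
tcp_rot: [0.705, 0.709, -0.001, -0.0]
wrist_force: [0.4, 0.8, -0.5]
opening: 0.0004
finger_force: 0.0
```

```bash
python3 - <<'E'
from m import *
for n in("side","top"):
    c=ctrl.capture(n)
    if n=="side": save(c,"end",(190,100,380,370),2.2)
    D=c["depth"]>0; full=np.full((420,560,3),np.nan); full[D]=pts(c,D)
    x,y,z=full[...,0],full[...,1],full[...,2]
    hsv=cv2.cvtColor(c["frame"],cv2.COLOR_RGB2HSV);H=hsv[...,0]
    r=((H<6)|(H>174))&(hsv[...,1]>130)&(abs(x-.47)<.03)&(z>.08)&(z<.15)&(y>0)&(y<.3)
    print(n,"red",r.sum(),np.median(full[r],0) if r.any() else 0)
    b=(abs(x-.47)<.007)&(y>.11)&(y<.27)&(z>.088)&(z<.12); k=np.polyfit(y[b],z[b],1); print("bar angle",-np.arctan(k[0]),b.sum(),np.polyval(k,[.08,.27]))
E
```

```text
18.0 [ 0.4709 -0.1217  0.3008] 0.28 [-0.002  -0.0011 -1.    ] [ 0.4  0.8 -0.5]
side red 96 [0.47163263 0.0813962  0.10007337]
bar angle -0.004346382733454688 405 [0.09504778 0.0958736 ]
top red 128 [0.47137692 0.07703949 0.10163471]
bar angle -0.004831175062011056 459 [0.09589732 0.09681525]
```

View pics/end.png

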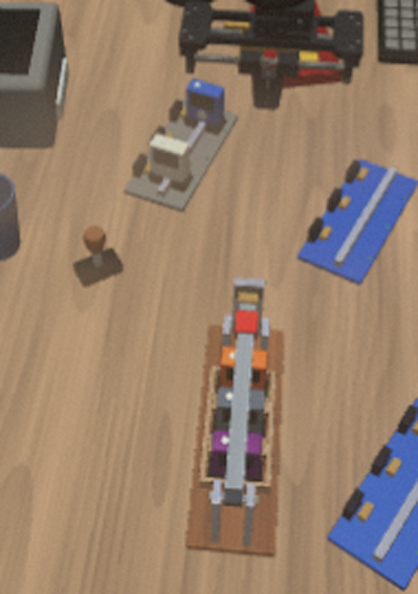

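The bar is level and shut: the measured angle is about 0, with the red sleeve at (247,320) between the cheeks and its top at 0.101 m. Orange is standing in its bay and the gripper is clear of everything.

```bash
python3 -c "
from workcell import ctrl
print(ctrl.job_done())"
```

```text
the job is handed in; nothing more can be done
None
```

The orange player is standing upright in the green-pad bay, the keeper bar is pressed fully home behind the latch, and the gripper is clear of everything; I handed the job in at about 18 s, and no verdict came back.

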